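# Make up two service kits

## Task

Make up the two kits for the tables. The tray with the clip gets the steel shaker, pressed straight down between the clip's jaws until it snaps fully home on the tray floor, and the small lidded tub, standing on the open end of that tray. The divided tray gets the cardboard carton in its long compartment, and the large lidded tub and the amber jar in its two small compartments, one in each, whichever way round; everything stands upright on the tray floors, and the cup and the ramekin stay where they are.

Things in the scene. Friction and masses are not known exactly. Their poses are not given: they have to be found in the camera images.
- clip_tray: Red plastic tray, fixed to the table, 250 mm (its x) by 160 mm (its y), rim 18 mm high, floor 4 mm thick. Origin: centre of its underside, z up. The half at positive x carries the black snap clip; the other half is the open end for the small tub, centred at x = -60 mm, y = 0 (about 100 by 150 mm).
- clip: Snap clip on the clip tray. Origin: its centre, on the tray floor, 4 mm above the table; axes as the tray's. Two sprung jaws part along y (each up to 14 mm), a funnel 62 mm wide at its top (42 mm above the table), 40 mm at the noses (undersides 14.5 mm above the floor), 50 mm long in x. End stops 16 mm tall leave 70 mm in x. The shaker's foot snaps past the noses with 7 to 16 N, down to the floor.
- divided_tray: Red plastic tray, fixed to the table, 250 mm (x) by 200 mm (y), rim 18 mm, floor 4 mm thick. Origin: centre of its underside, z up. Dividers are 10 mm tall, 4 mm thick. The half at negative x is the long compartment (119 by 192 mm, centre x = -61 mm, y = 0); the half at positive x is split along y = 0 into two small compartments (each 119 by 94 mm, centres x = +61 mm, y = +49 and -49 mm).
- shaker_mid (a point): Steel shaker, upright, 100 mm tall: a foot 10 mm high and 48 mm in diameter, tapering to 42 mm at its bottom, then a straight body 36 mm in diameter from 10 to 94 mm, with a dark tapered top. The point is on its axis, 50 mm above its bottom; z up. 0.12 to 0.2 kg.
- small_tub_mid (a point): Small round white tub with a flat grey lid, 46 mm in diameter at the lid (the top 10 mm), narrowing to 41 mm at the bottom, 40 mm tall. The point is its centre, 20 mm above its bottom; z up.
- large_tub_mid (a point): Large round white tub with a flat grey lid, 64 mm in diameter at the lid (the top 10 mm), narrowing to 58 mm at the bottom, 55 mm tall. The point is its centre, 27.5 mm above its bottom; z up.
- carton_mid (a point): Closed cardboard carton, 70 mm (its x) by 50 mm (its y) by 62 mm tall. The point is its centre, 31 mm above its bottom; z up.
- jar_mid (a point): Round amber glass jar with a flat aluminium cap, 44 mm in diameter, 62 mm tall. The point is its centre, 31 mm above its bottom; z up.
- cup_mid (a point): White open drinking cup without a handle, 68 mm in diameter, 75 mm tall; stays where it is. The point is on its axis, 37.5 mm above its bottom.
- ramekin_mid (a point): Small open white ramekin on the robot's side of the stock, 40 mm in diameter, 30 mm tall; stays where it is. The point is on its axis, 15 mm above its bottom.
Not all that is in view belongs to the job. Leave any blue look-alike of the part that bears small_tub_mid alone.

How it is judged:
At the end, for the whole second after the job is handed in: Shaker snapped under the jaws, within 4 mm of the floor; small tub on the open end; carton in the long compartment; large tub and jar one per small compartment. All on the tray floors (5 mm), tilt under 6 degrees, clear of dividers, released, at rest; cup and ramekin within 25 mm (x of shaker_mid in the frame of clip between -0.016 and 0.016 m and y of shaker_mid in the frame of clip between -0.012 and 0.012 m and z of shaker_mid in the frame of clip between 0.044 and 0.054 m and angle between each of shaker_mid, small_tub_mid, carton_mid's own z axis and vertical below 0.105 rad and x of small_tub_mid in the frame of clip_tray between -0.101 and -0.006 m and y of small_tub_mid in the frame of clip_tray between -0.056 and 0.056 m and z of small_tub_mid in the frame of clip_tray between 0.018 and 0.029 m and x of carton_mid in the frame of divided_tray between -0.089 and -0.033 m and y of carton_mid in the frame of divided_tray between -0.076 and 0.076 m and z of carton_mid in the frame of divided_tray between 0.029 and 0.04 m and (((x of large_tub_mid in the frame of divided_tray between 0.014 and 0.11 m and y of large_tub_mid in the frame of divided_tray between 0.012 and 0.086 m and z of large_tub_mid in the frame of divided_tray between 0.0255 and 0.0365 m and angle between large_tub_mid's own z axis and vertical below 0.105 rad) and (x of jar_mid in the frame of divided_tray between 0.014 and 0.11 m and y of jar_mid in the frame of divided_tray between -0.086 and -0.012 m and z of jar_mid in the frame of divided_tray between 0.029 and 0.04 m and angle between jar_mid's own z axis and vertical below 0.105 rad)) or ((x of jar_mid in the frame of divided_tray between 0.014 and 0.11 m and y of jar_mid in the frame of divided_tray between 0.012 and 0.086 m and z of jar_mid in the frame of divided_tray between 0.029 and 0.04 m and angle between jar_mid's own z axis and vertical below 0.105 rad) and (x of large_tub_mid in the frame of divided_tray between 0.014 and 0.11 m and y of large_tub_mid in the frame of divided_tray between -0.086 and -0.012 m and z of large_tub_mid in the frame of divided_tray between 0.0255 and 0.0365 m and angle between large_tub_mid's own z axis and vertical below 0.105 rad))) and linear speed of each of shaker, small_tub, large_tub, carton, jar below 0.02 m/s and distance of each of cup_mid, ramekin_mid from where it was at the start of the episode below 0.025 m); the robot touches nothing.
It fails at once if the cup or the ramekin is pushed more than 25 mm from its place or the cup is tipped (distance of any of cup_mid, ramekin_mid from where it was at the start of the episode above 0.025 m or angle between cup_mid's own z axis and vertical above 0.4 rad).
It also fails if it takes over 115 s, if anything falls off the work surface, if the arm or the gripper's body presses on something with over 40 N, if the wrist force passes 120 N, or if a joint passes its speed limit or range.

## Robot

A 6-joint arm with a two-finger parallel gripper is mounted at the origin on the work surface. World frame = base frame: x ahead of the robot, y to its left, z up, the work surface at z = 0. Lengths are in m, angles in rad, forces in N, time in s.
With the tool pointing down it reaches from about 0.425 to 0.95 m from the base axis. Payload 14.7 kg.
Tool frame: the origin (TCP) lies at the very end of the fingers, on their centre line; the grasp point (between the pads) lies grasp_offset behind it (grasp_offset is the distance from the TCP to the grasp point, in m); z points along the fingers, y is the line along which they close (so a half turn about z gives the same grasp; the last joint's range is limited). The gripper opens to 85 mm and grips with 20 to 120 N. Pads are 22 mm wide; open, the fingers measure 114 mm over their backs; the gripper's body (76 mm by 85 mm) begins 54 mm behind the grasp point. The pads swing forward as they close: fully open they stand 13 mm farther back than shut.
Start: joints at [1.198, 0.48, 1.596, -0, 1.065, -0.047], TCP at [0.208, 0.616, 0.231] pointing down, gripper open.
Joint ranges: [-2.75, 2.75], [-0.82, 2.05], [0.23, 2.67], [-1.56, 4.7], [0.09, 2.69], [-2.92, 2.92]. Speed limits (rad/s): [1.89, 1.89, 2.39, 3.01, 3.01, 3.01].

## Interface

Orientations are given as a unit quaternion [x, y, z, w].
In Python, from plant import * gives the robot as it stands.
- The arm moves only by the tool play_rows, never from a script. Its argument "motion" is a list of rows, each a list of 7 numbers: the finger opening in mm, from 0 to 85.4, then the shift along the world's x, y, z in units of 25 mm (1.0 is 25 mm), then the turn, a rotation vector about the world's x, y, z in units of 5 degrees (1.0 is 5 degrees). In form: [[hand, dx, dy, dz, rx, ry, rz], ...]. A call has 1 to 5 rows; each row is the pose to reach, as a shift and turn from the pose commanded when the call began; what a row does not reach only later rows make up. A row lasts 1/12 s, in which the tool goes at most 41.7 mm and 7.16 degrees, less where a joint would pass 70% of its speed; a pose out of reach is approached as far as the arm can. A call with a gripper value outside its range is refused whole. The fingers move at their own pace and stop on an object; "grip_force" is the grip in N (left out, the last holds). Time passes only in rows, so rows that repeat a pose let the fingers close. It gives the time, the measured TCP pose, the force, the opening and the grip force at its end, in the units of the state.
- get_state(): the state, without advancing time (a new reading comes with each control period).
- camera(name): name is "scene" or "top" or "wrist"; returns the picture (420x560x3 uint8, red, green, blue); there is no depth.
- camera_model(name): a dict with "vertical_fov" (degrees; the focal length in pixels is half the picture's height over the tangent of half this angle, whatever the lens; pixels are square), "cx", "cy" (the principal point, pixels), "distortion" ([k1, k2, p1, p2, k3] as OpenCV has them; the pictures are not rectified), "R" (3x3) and "t" (3): a world point X has camera coordinates R X + t. Camera axes: x right, y down, z forward; pixel columns grow to the right and rows downward; lengths in m; the calibration is good to about 2 mm. A picture is of the moment at which its call begins: read the wrist's pose just before it. camera_model takes no time and is no camera call; for the wrist camera it gives the pose at the moment of the call.
- close_job(): hands the job in; it is judged then, once.
The state is a dict: "t": time; "joint_positions": joint angles; "qd": joint speeds; "effort": joint torques, N m; "eef_pos": TCP position; "tool_rot": TCP orientation; "wrist_force": force on the tool from outside, world axes, zero at the start; "ft_torque": the same for the moment, N m; "width": finger opening in m; "finger_force": force on a finger pad.
Only numpy, scipy, OpenCV 4.12 (cv2) and the standard library are available. Lean on these libraries where they do the work, as an engineer would, in place of code of your own. Each camera call takes 0.05 s, during which the arm holds its last target. There are 200 camera calls.

## Working session

There is one attempt and no reset: what is moved stays moved. The work goes in short steps, Python scripts to look and compute and a tool call to move; the robot and the scene stay as the last step left them, time stands still between calls to the robot, and variables do not carry over. Pictures are saved under pics/ and viewed, at most 15 in all, crops included, and the job is handed in when it is done.

Besides the shell and the picture viewer there is one more tool, called after "Request:" as name(argument=value, ...) on one line, values as JSON. play_rows: Moves the arm, as the interface text tells. Its arguments: {"type":"object","properties":{"motion":{"type":"array","items":{"type":"array","items":{"type":"number"}}},"grip_force":{"type":"number"}},"required":["motion"]}

```bash
mkdir -p pics; python3 - <<'E'
from plant import *
import cv2,numpy as np
print(get_state())
for n in ("scene","top"):
    im=camera(n); cv2.imwrite(f"pics/{n}0.png",im[:,:,::-1]); m=camera_model(n); print(n,m)
try: print(grasp_offset)
except Exception as e: print(e)
E
```

```text
{'t': 0.0, 'joint_positions': array([ 1.19837260e+00,  4.80850261e-01,  1.59686111e+00, -7.78845818e-07,
        1.06512934e+00, -4.65764867e-02]), 'qd': array([ 2.10749028e-04, -6.69469794e-04,  8.88338085e-05,  3.56105075e-04,
        4.33783821e-04, -5.12453616e-04]), 'effort': array([ 3.51743882e-03, -9.50627160e+01, -4.30196822e+01,  4.84003831e-04,
        1.18232088e-02,  7.68209816e-07]), 'eef_pos': array([0.20788594, 0.61541818, 0.23066521]), 'tool_rot': array([ 1.62203581e-01,  9.86757118e-01, -6.10452652e-04, -1.29446197e-04]), 'wrist_force': array([ 0.89362254, -0.51310996,  0.62208644]), 'ft_torque': array([ 0.04685879, -0.03919264, -0.03680503]), 'finger_force': 0.0, 'width': 0.08535711239991896}
scene {'vertical_fov': 48.969092013859694, 'cx': 275.150025793588, 'cy': 209.26496632080276, 'distortion': array([-0.0786217,  0.       ,  0.       ,  0.       ,  0.       ]), 'R': array([[-0.26004511,  0.96531291, -0.02339913],
       [ 0.55421457,  0.12936804, -0.82225916],
       [-0.79071028, -0.22679261, -0.568632  ]]), 't': array([ 0.12197104, -0.25449947,  1.43468964])}
top {'vertical_fov': 44.561630032170456, 'cx': 277.31744595232027, 'cy': 209.20204891329047, 'distortion': array([0.00584561, 0.        , 0.        , 0.        , 0.        ]), 'R': array([[-0.00859823, -0.99983236,  0.0161656 ],
       [-0.9976027 ,  0.00746671, -0.06879755],
       [ 0.06866532, -0.01671839, -0.99749966]]), 't': array([0.00447339, 0.52408135, 1.06237167])}
0.0187
```

View pics/scene0.png

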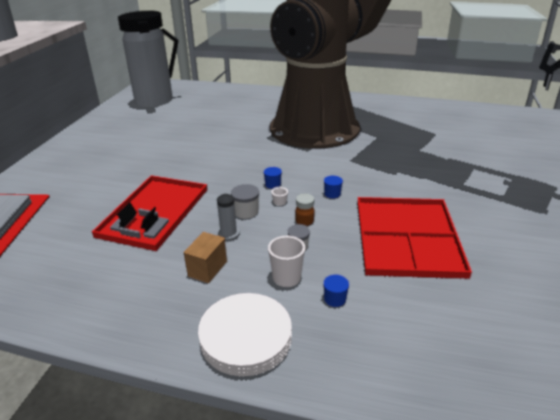

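View pics/top0.png

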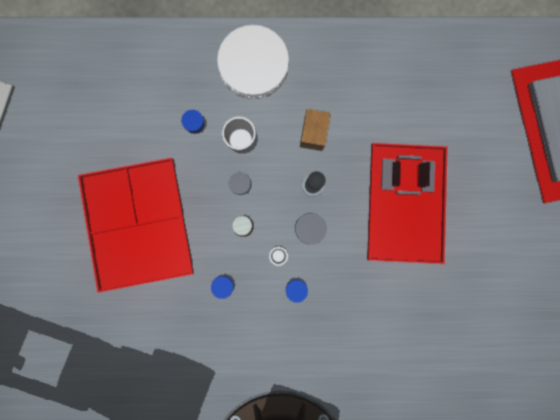

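Top view candidates: small tub is the grey lid at (240,183). Look-alikes are the blue tubs at (193,121), (222,287) and (297,290), the larger grey lid at (311,228) (large tub) and the ramekin at (279,256). I choose the grey lid at (240,183). The rest: jar (242,225), shaker (314,183), carton (315,130), cup (239,134). The clip tray is on the right with the clip at its far (+x) end, and the divided tray is on the left.

```bash
cat > h.py <<'E'
from plant import *
import cv2,numpy as np
def ray(m,uv):
    f=210/np.tan(np.radians(m["vertical_fov"])/2)
    K=np.array([[f,0,m["cx"]],[0,f,m["cy"]],[0,0,1]])
    p=cv2.undistortPoints(np.array(uv,float).reshape(-1,1,2),K,np.array(m["distortion"])).reshape(-1,2)
    R=np.array(m["R"]);t=np.array(m["t"])
    return -R.T@t,np.c_[p,np.ones(len(p))]@R
def plane(m,uv,z):
    c,d=ray(m,uv); return c+d*((z-c[2])/d[:,2])[:,None]
def project(m,X):
    f=210/np.tan(np.radians(m["vertical_fov"])/2)
    K=np.array([[f,0,m["cx"]],[0,f,m["cy"]],[0,0,1]])
    return cv2.projectPoints(np.array(X,float).reshape(-1,1,3),cv2.Rodrigues(np.array(m["R"]))[0],np.array(m["t"]),K,np.array(m["distortion"]))[0].reshape(-1,2)
E
python3 - <<'E'
from h import *
im=cv2.imread("pics/top0.png"); m=camera_model("top")
hsv=cv2.cvtColor(im,cv2.COLOR_BGR2HSV)
red=((hsv[...,0]<8)|(hsv[...,0]>172))&(hsv[...,1]>150)&(hsv[...,2]>80)
cs,_=cv2.findContours(red.astype(np.uint8)*255,cv2.RETR_EXTERNAL,cv2.CHAIN_APPROX_NONE)
for c in cs:
    if cv2.contourArea(c)<2000: continue
    P=plane(m,c.reshape(-1,2),0.018)[:,:2]
    r=cv2.minAreaRect((P*1000).astype(np.float32)); print("tray",r, cv2.boundingRect(c))
brown=(hsv[...,0]>5)&(hsv[...,0]<25)&(hsv[...,1]>80)
cs,_=cv2.findContours(brown.astype(np.uint8)*255,cv2.RETR_EXTERNAL,cv2.CHAIN_APPROX_NONE)
for c in cs:
    if cv2.contourArea(c)>200: print("brown",cv2.boundingRect(c),cv2.minAreaRect(c))
for n,uv,z in [("small",(240,183),.04),("jar",(242,225.5),.062),("large",(311,228),.055),("shaker",(315,182),.1),("carton",(317,126),.062),("cup",(239,131),.075),("ram",(278.5,256),.03),("blue",(297,290),.04),("blue2",(222,287),.04)]:
    print(n,plane(m,uv,z)[0].round(4))
print("clip",plane(m,[(392,174),(425,174)],.042).round(4))
c=cv2.resize(im[95:305,180:460],None,fx=2.85,fy=2.85,interpolation=cv2.INTER_CUBIC);cv2.imwrite("pics/crop0.png",c)
E
```

```text
tray ((495.46527099609375, 298.3600158691406), (248.11415100097656, 200.42845153808594), 10.346037864685059) (78, 158, 115, 134)
tray ((536.5142822265625, -275.4326171875), (161.02011108398438, 247.95265197753906), 86.78340148925781) (368, 143, 79, 120)
tray ((690.8905029296875, -554.7382202148438), (102.0897445678711, 310.0125427246094), 87.42681121826172) (512, 60, 48, 143)
brown (301, 109, 29, 40) ((315.0270080566406, 128.83782958984375), (24.00225257873535, 37.154170989990234), 9.462322235107422)
small [0.5775 0.0774 0.04  ]
jar [0.4887 0.0725 0.062 ]
large [ 0.4827 -0.0673  0.055 ]
shaker [ 0.5713 -0.0726  0.1   ]
carton [ 0.6912 -0.0817  0.062 ]
cup [0.6787 0.0771 0.075 ]
ram [ 0.4261 -0.0012  0.03  ]
blue [ 0.3568 -0.0382  0.04  ]
blue2 [0.3644 0.1148 0.04  ]
clip [[ 0.594  -0.2383  0.042 ]
 [ 0.5935 -0.3071  0.042 ]]
```

View pics/crop0.png

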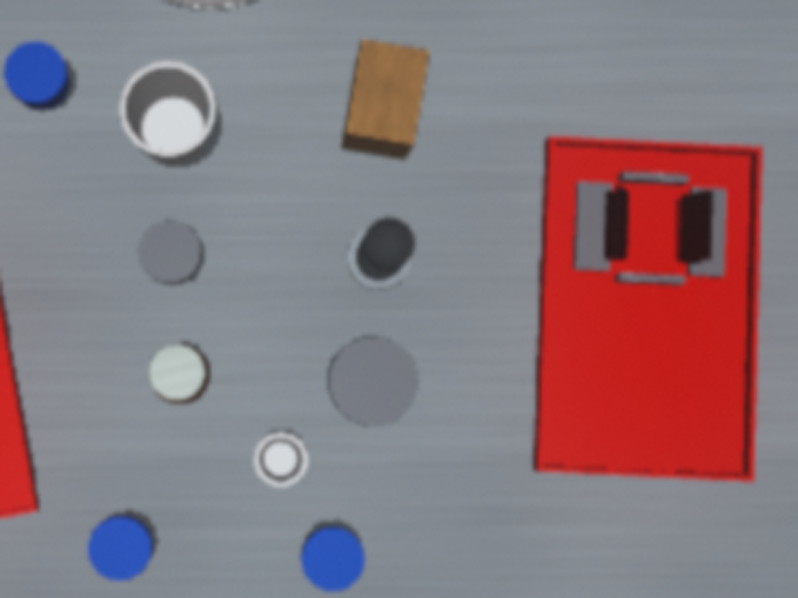

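The crop confirms it: the grey-lidded small tub is at crop (170,251), clearly smaller than the large lid at (373,380). Shaker top is at (386,246), carton top centre at (387,93) with yaw about -8.5°, and the clip jaws sit around (655,227). Setting out to above the small tub.

Request:
play_rows(motion=[[85, 14.8, -21.5, -2.4, 0, 0, 3.74], [85, 14.8, -21.5, -2.4, 0, 0, 3.74], [85, 14.8, -21.5, -2.4, 0, 0, 3.74], [85, 14.8, -21.5, -2.4, 0, 0, 3.74], [85, 14.8, -21.5, -2.4, 0, 0, 3.74]], grip_force=40)

```text
t: 0.52
eef_pos: [0.3246, 0.4455, 0.2121]
tool_rot: [-0.001, 1.0, -0.0, -0.0]
wrist_force: [1.4, 0.2, -0.5]
width: 0.085
finger_force: 0.0
```

Request:
play_rows(motion=[[85, 4.6, -6.7, -0.8, 0, 0, 0], [85, 4.6, -6.7, -0.8, 0, 0, 0], [85, 4.6, -6.7, -0.8, 0, 0, 0], [85, 4.6, -6.7, -0.8, 0, 0, 0], [85, 4.6, -6.7, -0.8, 0, 0, 0]])

```text
t: 0.93
eef_pos: [0.4399, 0.2776, 0.1922]
tool_rot: [-0.0, 1.0, -0.0, -0.0]
wrist_force: [0.5, 0.4, -0.8]
width: 0.0848
finger_force: 0.0
```

Request:
play_rows(motion=[[85, 5.5, -8.0, -0.9, 0, 0, 0], [85, 5.5, -8.0, -0.9, 0, 0, 0], [85, 5.5, -8.0, -0.9, 0, 0, 0], [85, 5.5, -8.0, -0.9, 0, 0, 0], [85, 5.5, -8.0, -0.9, 0, 0, 0]])

```text
t: 1.35
eef_pos: [0.5573, 0.1068, 0.1729]
tool_rot: [-0.0, 1.0, -0.0, -0.0]
wrist_force: [0.7, 1.3, 0.7]
width: 0.0849
finger_force: 0.0
```

```bash
python3 - <<'E'
from h import *
s=get_state();print(s["t"],s["eef_pos"],s["tool_rot"],s["joint_positions"])
m=camera_model("wrist");im=camera("wrist");cv2.imwrite("pics/w1.png",im[:,:,::-1])
np.save("w1.npy",m,allow_pickle=True)
print(project(m,[[.5775,.0774,.04],[.4887,.0725,.062],s["eef_pos"]]))
E
```

```text
1.35 [0.55731825 0.1068191  0.17293716] [-2.62457250e-04  9.99999955e-01 -2.09464938e-05 -1.46367512e-04] [ 1.35949916e-01  4.33296733e-01  1.84765194e+00 -2.51726138e-06
  8.60939693e-01 -1.43536968e+00]
[[249.42133317 221.96316947]
 [238.17667327 127.71225191]
 [279.35712156 261.46642211]]
```

View pics/w1.png

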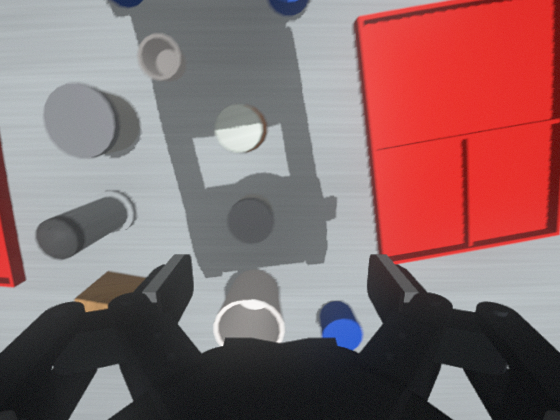

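Wrist view: small tub lid is at (250,221) and jar cap at (240,128), both within 2 px of my projections, so the estimates hold. Descending.

Request:
play_rows(motion=[[85, 0.8, -1.18, 0, 0, 0, 0], [85, 0.8, -1.18, -1.6, 0, 0, 0], [85, 0.8, -1.18, -3.2, 0, 0, 0], [85, 0.8, -1.18, -4.8, 0, 0, 0], [85, 0.8, -1.18, -6.3, 0, 0, 0]])

```text
t: 1.82
eef_pos: [0.5763, 0.079, 0.0139]
tool_rot: [0.0, 1.0, -0.0, -0.0]
wrist_force: [1.1, -0.1, -0.3]
width: 0.0851
finger_force: 0.0
```

Request:
play_rows(motion=[[85, 0, 0, 0, 0, 0, 0], [30, 0, 0, 0, 0, 0, 0], [30, 0, 0, 0, 0, 0, 0], [30, 0, 0, 0, 0, 0, 0], [30, 0, 0, 0, 0, 0, 0]])

```text
t: 2.23
eef_pos: [0.5784, 0.0796, 0.0185]
tool_rot: [-0.0, 1.0, 0.0, 0.002]
wrist_force: [-2.4, 0.5, 12.7]
width: 0.0437
finger_force: 38.8
```

Request:
play_rows(motion=[[30, 0, 0, 0, 0, 0, 0], [30, 0, 0, 0, 0, 0, 0], [30, 0, 0, 0, 0, 0, 0], [30, 0, 0, 0, 0, 0, 0], [30, 0, 0, 0, 0, 0, 0]])

```text
t: 2.65
eef_pos: [0.5784, 0.0796, 0.0186]
tool_rot: [-0.0, 1.0, 0.0, 0.002]
wrist_force: [-1.4, 1.0, 9.7]
width: 0.0435
finger_force: 39.2
```

Request:
play_rows(motion=[[30, 0, 0, 0.4, 0, 0, 0], [30, 0, 0, 1, 0, 0, 0], [30, 0, 0, 2.0, 0, 0, 0], [30, 0, 0, 3.5, 0, 0, 0], [30, 0, 0, 4.6, 0, 0, 0]])

```text
t: 3.07
eef_pos: [0.5772, 0.0795, 0.1349]
tool_rot: [-0.0, 1.0, 0.0, 0.001]
wrist_force: [1.6, 0.2, -0.4]
width: 0.0434
finger_force: 40.8
```

```bash
python3 - <<'E'
from h import *
s=get_state();print(s["t"],s["eef_pos"],s["tool_rot"],s["wrist_force"],s["width"])
im=camera("wrist");cv2.imwrite("pics/w2.png",im[:,:,::-1])
im2=camera("scene");cv2.imwrite("pics/w2s.png",cv2.hconcat([cv2.resize(im[150:420,100:460],None,fx=1.1,fy=1.1),cv2.resize(im2[150:330,200:400],(396,297))])[:,:,::-1])
E
```

```text
3.0667 [0.57722278 0.07945417 0.13491061] [-3.65744123e-04  9.99998995e-01  9.83613321e-05  1.36650418e-03] [ 1.60766036  0.16875859 -0.41698721] 0.04343512478926658
```

View pics/w2s.png

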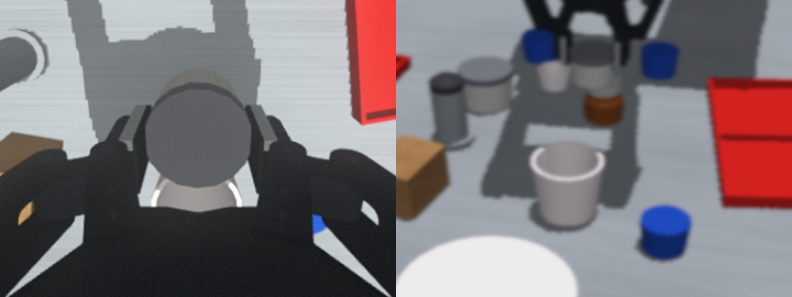

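Wrist view shows the tub gripped centrally at about (198,135) in the left crop. In the scene crop it hangs level at (593,60). Carrying it to the open end.

Request:
play_rows(motion=[[30, -2.2, -7.6, 0.4, 0, 0, 0], [30, -2.2, -7.6, 0.4, 0, 0, 0], [30, -2.2, -7.6, 0.4, 0, 0, 0], [30, -2.2, -7.6, 0.4, 0, 0, 0], [30, -2.2, -7.6, 0.4, 0, 0, 0]])

```text
t: 3.58
eef_pos: [0.5207, -0.113, 0.1423]
tool_rot: [-0.0, 1.0, -0.0, 0.001]
wrist_force: [2.2, -0.8, -0.5]
width: 0.0433
finger_force: 40.9
```

Request:
play_rows(motion=[[30, -1.8, -6.5, 0, 0, 0, 0], [30, -1.8, -6.5, 0, 0, 0, 0], [30, -1.8, -6.5, 0, 0, 0, 0], [30, -1.8, -6.5, 0, 0, 0, 0], [30, -1.8, -6.5, 0, 0, 0, 0]])

```text
t: 4.0
eef_pos: [0.4755, -0.2793, 0.1423]
tool_rot: [0.002, 1.0, -0.001, 0.001]
wrist_force: [0.6, 0.4, -0.7]
width: 0.0434
finger_force: 41.0
```

Request:
play_rows(motion=[[30, 0, 0, -1, 0, 0, 0], [30, 0, 0, -2, 0, 0, 0], [30, 0, 0, -3, 0, 0, 0], [30, 0, 0, -3, 0, 0, 0], [30, 0, 0, -3, 0, 0, 0]])

```text
t: 4.42
eef_pos: [0.4762, -0.2728, 0.066]
tool_rot: [-0.0, 1.0, 0.0, -0.001]
wrist_force: [0.6, -0.2, -0.1]
width: 0.0436
finger_force: 41.1
```

Request:
play_rows(motion=[[30, 0, 0, -0.5, 0, 0, 0], [30, 0, 0, -1.0, 0, 0, 0], [30, 0, 0, -1.4, 0, 0, 0], [30, 0, 0, -1.6, 0, 0, 0], [30, 0, 0, -1.7, 0, 0, 0]])

```text
t: 4.83
eef_pos: [0.477, -0.2732, 0.0237]
tool_rot: [-0.0, 1.0, -0.0, 0.0]
wrist_force: [-0.4, 0.5, -0.7]
width: 0.0433
finger_force: 41.1
```

Request:
play_rows(motion=[[30, 0, 0, 0, 0, 0, 0], [30, 0, 0, 0, 0, 0, 0]])

```text
t: 5.0
eef_pos: [0.4769, -0.2733, 0.0238]
tool_rot: [-0.0, 1.0, -0.0, 0.0]
wrist_force: [-0.8, 0.4, -1.1]
width: 0.0434
finger_force: 41.1
```

Request:
play_rows(motion=[[30, 0, 0, -0.06, 0, 0, 0], [30, 0, 0, -0.06, 0, 0, 0], [30, 0, 0, -0.06, 0, 0, 0]])

```text
t: 5.25
eef_pos: [0.477, -0.2734, 0.0226]
tool_rot: [-0.0, 1.0, -0.0, 0.0]
wrist_force: [-2.0, 1.2, 8.9]
width: 0.0433
finger_force: 41.9
```

Request:
play_rows(motion=[[30, 0, 0, -0.06, 0, 0, 0], [30, 0, 0, -0.06, 0, 0, 0], [30, 0, 0, -0.06, 0, 0, 0]])

```text
t: 5.5
eef_pos: [0.4774, -0.274, 0.0221]
tool_rot: [-0.0, 1.0, -0.001, 0.001]
wrist_force: [-6.2, -0.8, 29.2]
width: 0.0433
finger_force: 44.1
```

Request:
play_rows(motion=[[30, 0, 0, 0.08, 0, 0, 0], [62, 0, 0, 0.08, 0, 0, 0], [62, 0, 0, 0.08, 0, 0, 0], [62, 0, 0, 0.08, 0, 0, 0], [62, 0, 0, 0.08, 0, 0, 0]])

```text
t: 5.92
eef_pos: [0.4766, -0.2731, 0.0221]
tool_rot: [-0.0, 1.0, 0.0, -0.0]
wrist_force: [0.6, -0.1, -0.0]
width: 0.0623
finger_force: 0.0
```

Request:
play_rows(motion=[[64, 0, 0, 1, 0, 0, 0], [64, 0, 0, 2, 0, 0, 0], [70, 0, 0, 3, 0, 0, 0], [80, 0, 0, 4.4, 0, 0, 0], [80, 0, 0, 5, 0, 0, 0]])

```text
t: 6.33
eef_pos: [0.4776, -0.2737, 0.1505]
tool_rot: [-0.0, 1.0, -0.001, 0.001]
wrist_force: [1.8, -1.0, 0.4]
width: 0.0798
finger_force: 0.0
```

```bash
python3 - <<'E'
from h import *
s=get_state();print(s["t"],s["eef_pos"],s["tool_rot"],s["wrist_force"],s["width"])
m=camera_model("wrist");im=camera("wrist");cv2.imwrite("pics/w3.png",im[:,:,::-1])
import pickle;pickle.dump(m,open("w3.pkl","wb"))
def T(p): 
    a=np.radians(-3.22);p=np.array(p)
    return [.5365+p[0]*np.cos(a)-p[1]*np.sin(a),-.2754+p[0]*np.sin(a)+p[1]*np.cos(a),p[2]]
print(project(m,[T((x*.125,y*.08,.018)) for x,y in((-1,-1),(-1,1),(1,1),(1,-1))]+[T((-.06,0,.044)),T((.06,0,.004))]).round())
E
```

```text
6.3333 [ 0.47763967 -0.27371767  0.15054846] [-3.34212579e-04  9.99998820e-01 -8.10579755e-04  1.26184086e-03] [ 1.80145879 -0.9620766   0.37888766] 0.07983281649096838
[[197. 126.]
 [374. 136.]
 [342. 362.]
 [201. 355.]
 [282. 208.]
 [275. 302.]]
```

View pics/w3.png

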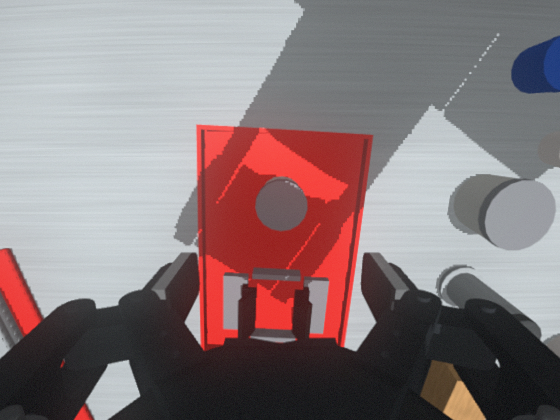

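The tub stands at (281,203) on the open end, as predicted. The clip's near end stop is at (275,274) and its jaw tops are around (251,288) and (303,289). Working out the clip centre.

```bash
python3 - <<'E'
from h import *
import pickle
mt=camera_model("top");mw=pickle.load(open("w3.pkl","rb"))
cr=lambda u,v:(u/2.85+180-.32,v/2.85+95-.32)
a=np.radians(-3.22);c,s=np.cos(a),np.sin(a)
def L(P): 
    d=P[:,:2]-[.5365,-.2754]; return np.c_[d[:,0]*c+d[:,1]*s,-d[:,0]*s+d[:,1]*c].round(4)
print("stops top",L(plane(mt,[cr(655,178),cr(650,277)],.02)))
# jaw mask: dark pixels inside tray
for n,m,f,box in(("top",mt,"pics/top0.png",(380,150,450,200)),("wrist",mw,"pics/w3.png",(222,265,330,336))):
    im=cv2.imread(f);x0,y0,x1,y1=box
    d=(im[y0:y1,x0:x1].max(2)<60).astype(np.uint8)
    k,_,st,ce=cv2.connectedComponentsWithStats(d)
    for i in range(1,k):
        if st[i,4]>60:
            x,y,w,h,A=st[i];x+=x0;y+=y0
            print(n,(x,y,w,h,A),L(plane(m,[(x,y),(x+w-1,y+h-1)],.042)).tolist())
print("wrist stop near",L(plane(mw,[(275,271)],.02)))
print("tub",L(plane(mw,[(281,203)],.044)))
E
```

```text
stops top [[ 0.0966 -0.001 ]
 [ 0.0222  0.0005]]
top (np.int32(392), np.int32(162), np.int32(8), np.int32(23), np.int32(145)) [[0.0804, 0.0411], [0.0351, 0.0251]]
top (np.int32(419), np.int32(163), np.int32(11), np.int32(24), np.int32(234)) [[0.0812, -0.0153], [0.034, -0.0375]]
wrist (np.int32(293), np.int32(322), np.int32(16), np.int32(14), np.int32(109)) [[0.0568, 0.0181], [0.0712, 0.0342]]
wrist stop near [[ 0.0134 -0.0024]]
tub [[-0.064  -0.0008]]
```

Request:
play_rows(motion=[[85, 3.2, 6.8, 0.4, 0, 0, 0], [85, 3.2, 6.8, 0.4, 0, 0, 0], [85, 3.2, 6.8, 0.4, 0, 0, 0], [85, 3.2, 6.8, 0.4, 0, 0, 0], [85, 3.2, 6.8, 0.4, 0, 0, 0]])

```text
t: 6.8
eef_pos: [0.5579, -0.0996, 0.1572]
tool_rot: [-0.001, 1.0, 0.0, 0.0]
wrist_force: [0.4, 0.2, -0.0]
width: 0.0849
finger_force: 0.0
```

Request:
play_rows(motion=[[85, 0.6, 1.2, 0, 0, 0, 0], [85, 0.6, 1.2, 0, 0, 0, 0], [85, 0.6, 1.2, 0, 0, 0, 0], [85, 0.6, 1.2, 0, 0, 0, 0]])

```text
t: 7.13
eef_pos: [0.5712, -0.0731, 0.1568]
tool_rot: [-0.001, 1.0, -0.0, -0.0]
wrist_force: [-1.1, -0.5, -0.3]
width: 0.0846
finger_force: 0.0
```

```bash
python3 - <<'E'
from h import *
s=get_state();print(s["t"],s["eef_pos"],s["tool_rot"],s["wrist_force"],s["width"])
m=camera_model("wrist");im=camera("wrist");cv2.imwrite("pics/w4.png",im[:,:,::-1])
import pickle;pickle.dump(m,open("w4.pkl","wb"))
print(project(m,[[.5713,-.0726,.1],[.5713,-.0726,.01],[.6912,-.0817,.062],[.4827,-.0673,.055]]).round())
E
```

```text
7.1333 [ 0.57120548 -0.07311639  0.1567659 ] [-7.00665527e-04  9.99999639e-01 -9.88365872e-06 -4.81370899e-04] [-1.06247207 -0.54316629 -0.25852439] 0.08461117708388456
[[280. 227.]
 [280. 199.]
 [270. 335.]
 [287. 101.]]
```

View pics/w4.png

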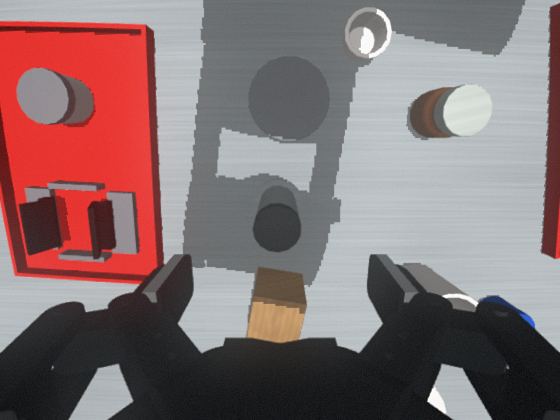

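Wrist view: shaker top at (277,227), 3 px from prediction, which is fine. Large tub at (289,98). Clip stops at (76,186) and (82,255).

Request:
play_rows(motion=[[85, 0, 0, -1.2, 0, 0, 0], [85, 0, 0, -2.4, 0, 0, 0], [85, 0, 0, -3.4, 0, 0, 0], [85, 0, 0, -4.05, 0, 0, 0], [85, 0, 0, -4.05, 0, 0, 0]])

```text
t: 7.6
eef_pos: [0.569, -0.074, 0.0528]
tool_rot: [0.001, 1.0, 0.0, -0.003]
wrist_force: [-1.5, -0.1, -0.1]
width: 0.085
finger_force: 0.0
```

Request:
play_rows(motion=[[20, 0, 0, 0, 0, 0, 0], [20, 0, 0, 0, 0, 0, 0], [20, 0, 0, 0, 0, 0, 0], [20, 0, 0, 0, 0, 0, 0], [20, 0, 0, 0, 0, 0, 0]], grip_force=70)

```text
t: 8.02
eef_pos: [0.5725, -0.0734, 0.0574]
tool_rot: [-0.0, 1.0, -0.0, 0.001]
wrist_force: [-1.4, -0.7, 7.8]
width: 0.0345
finger_force: 68.6
```

Request:
play_rows(motion=[[20, 0, 0, 0, 0, 0, 0], [20, 0, 0, 0, 0, 0, 0], [20, 0, 0, 0, 0, 0, 0]])

```text
t: 8.27
eef_pos: [0.5725, -0.0734, 0.0574]
tool_rot: [-0.0, 1.0, -0.0, 0.001]
wrist_force: [-1.2, -1.0, 8.9]
width: 0.0348
finger_force: 68.7
```

```bash
python3 - <<'E'
from h import *
import pickle
m=pickle.load(open("w4.pkl","rb"))
print(plane(m,[(76,186),(82,255)],.02).round(4))
print(plane(m,[(20,198),(101,203),(60,253),(112,256)],.042).round(4))
im=cv2.imread("pics/w4.png")
cv2.imwrite("pics/c4.png",cv2.resize(im[170:285,5:160],None,fx=5,fy=5,interpolation=cv2.INTER_CUBIC))
E
```

```text
[[ 0.5562 -0.2721  0.02  ]
 [ 0.6291 -0.279   0.02  ]]
[[ 0.5632 -0.3125  0.042 ]
 [ 0.5679 -0.2356  0.042 ]
 [ 0.6175 -0.2845  0.042 ]
 [ 0.6201 -0.2332  0.042 ]]
```

View pics/c4.png

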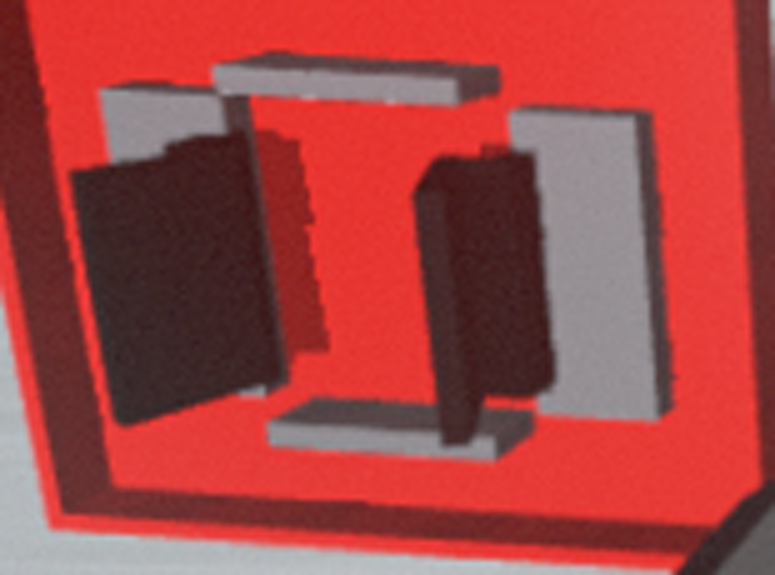

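The crop shows the funnel's left jaw top edge at about (97,297), the right at about (430,315), and the stops at (357,78) and (395,430). That puts the clip centre near (0.5945,-0.278). Lifting the shaker and moving over it.

Request:
play_rows(motion=[[20, 0, 0, 0.5, 0, 0, 0], [20, 0, 0, 1.5, 0, 0, 0], [20, 0, 0, 2.8, 0, 0, 0], [20, 0, 0, 2.8, 0, 0, 0]])

```text
t: 8.6
eef_pos: [0.5745, -0.0736, 0.1315]
tool_rot: [-0.0, 1.0, -0.001, 0.004]
wrist_force: [3.0, -0.2, -1.6]
width: 0.0346
finger_force: 70.1
```

Request:
play_rows(motion=[[20, 0.88, -8.18, 0, 0, 0, 0], [20, 0.88, -8.18, 0, 0, 0, 0], [20, 0.88, -8.18, 0, 0, 0, 0], [20, 0.88, -8.18, 0, 0, 0, 0], [20, 0.88, -8.18, 0, 0, 0, 0]])

```text
t: 9.02
eef_pos: [0.5937, -0.28, 0.1266]
tool_rot: [-0.0, 1.0, -0.0, 0.0]
wrist_force: [1.5, -0.3, -1.9]
width: 0.0348
finger_force: 70.3
```

Request:
play_rows(motion=[[20, 0, 0, 0, 0, 0, 0], [20, 0, 0, 0, 0, 0, 0], [20, 0, 0, 0, 0, 0, 0]])

```text
t: 9.27
eef_pos: [0.5932, -0.2775, 0.126]
tool_rot: [0.0, 1.0, 0.0, -0.0]
wrist_force: [0.3, -0.1, -2.4]
width: 0.0344
finger_force: 70.5
```

```bash
python3 - <<'E'
from h import *
s=get_state();print(s["t"],s["eef_pos"],s["tool_rot"],s["wrist_force"],s["width"])
w=camera("wrist");sc=camera("scene")
cv2.imwrite("pics/w5.png",cv2.hconcat([cv2.resize(w[100:400,100:460],None,fx=1.1,fy=1.1),cv2.resize(sc[130:280,70:270],(396,330))])[:,:,::-1])
E
```

```text
9.2667 [ 0.59324412 -0.27753243  0.12595564] [ 1.04324649e-04  9.99999967e-01  1.88545688e-04 -1.41930745e-04] [ 0.26381912 -0.13532002 -2.368518  ] 0.03437550866355128
```

View pics/w5.png

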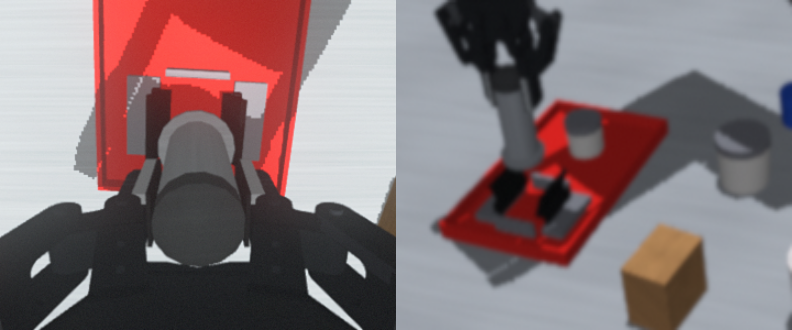

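The left crop shows the shaker centred between the jaws at (197,150), and the scene crop shows it upright above the clip. Pressing down.

Request:
play_rows(motion=[[20, 0, 0, -0.8, 0, 0, 0], [20, 0, 0, -1.3, 0, 0, 0], [20, 0, 0, -1.6, 0, 0, 0], [20, 0, 0, -1.7, 0, 0, 0], [20, 0, 0, -1.7, 0, 0, 0]])

```text
t: 9.78
eef_pos: [0.5934, -0.2774, 0.083]
tool_rot: [-0.001, 1.0, 0.0, -0.0]
wrist_force: [-0.4, -3.0, -1.6]
width: 0.0348
finger_force: 70.8
```

Request:
play_rows(motion=[[20, 0, 0, -0.15, 0, 0, 0], [20, 0, 0, -0.3, 0, 0, 0], [20, 0, 0, -0.45, 0, 0, 0], [20, 0, 0, -0.6, 0, 0, 0], [20, 0, 0, -0.7, 0, 0, 0]])

```text
t: 10.2
eef_pos: [0.594, -0.2777, 0.0662]
tool_rot: [-0.0, 1.0, -0.0, 0.0]
wrist_force: [0.7, 3.1, 0.2]
width: 0.0344
finger_force: 70.9
```

Request:
play_rows(motion=[[20, 0, 0, -0.08, 0, 0, 0], [20, 0, 0, -0.16, 0, 0, 0], [20, 0, 0, -0.2, 0, 0, 0], [20, 0, 0, -0.2, 0, 0, 0]])

```text
t: 10.53
eef_pos: [0.5936, -0.2775, 0.0614]
tool_rot: [-0.0, 1.0, 0.0, -0.0]
wrist_force: [-1.8, 2.4, 7.9]
width: 0.0347
finger_force: 71.2
```

Request:
play_rows(motion=[[20, 0, 0, -0.06, 0, 0, 0], [20, 0, 0, -0.06, 0, 0, 0], [20, 0, 0, -0.06, 0, 0, 0]])

```text
t: 10.78
eef_pos: [0.594, -0.2783, 0.0609]
tool_rot: [-0.0, 1.0, -0.001, 0.001]
wrist_force: [-6.4, -2.2, 18.7]
width: 0.0347
finger_force: 72.2
```

Request:
play_rows(motion=[[20, 0, 0, 0.05, 0, 0, 0], [65, 0, 0, 0.05, 0, 0, 0], [65, 0, 0, 0.05, 0, 0, 0], [65, 0, 0, 0.05, 0, 0, 0], [65, 0, 0, 0.05, 0, 0, 0]])

```text
t: 11.2
eef_pos: [0.5936, -0.2775, 0.0605]
tool_rot: [-0.0, 1.0, 0.0, -0.0]
wrist_force: [-0.3, 0.5, 0.1]
width: 0.065
finger_force: 0.0
```

Request:
play_rows(motion=[[70, 0, 0, 0.5, 0, 0, 0], [75, 0, 0, 1.5, 0, 0, 0], [75, 0, 0, 3, 0, 0, 0], [75, 0, 0, 4.4, 0, 0, 0], [75, 0, 0, 4.8, 0, 0, 0]])

```text
t: 11.62
eef_pos: [0.5958, -0.2787, 0.187]
tool_rot: [-0.0, 1.0, -0.002, 0.003]
wrist_force: [1.0, -0.9, -0.2]
width: 0.0751
finger_force: 0.0
```

```bash
python3 - <<'E'
from h import *
s=get_state();print(s["t"],s["eef_pos"],s["tool_rot"],s["wrist_force"],s["width"],s["joint_positions"])
m=camera_model("wrist");w=camera("wrist");sc=camera("scene");t=camera("top");cv2.imwrite("pics/top6.png",t[:,:,::-1])
cv2.imwrite("pics/w6.png",cv2.hconcat([cv2.resize(w[100:400,100:460],None,fx=1.1,fy=1.1),cv2.resize(sc[130:280,70:270],(396,330))])[:,:,::-1])
E
```

```text
11.6167 [ 0.59579848 -0.27868773  0.18701062] [-3.33603963e-04  9.99994123e-01 -1.57532453e-03  3.02683437e-03] [ 1.03468136 -0.90015412 -0.17256482] 0.07509005060269008 [-4.83618288e-01  5.30774377e-01  1.62746412e+00  3.35737182e-05
  9.76529724e-01 -2.05510053e+00]
```

View pics/w6.png

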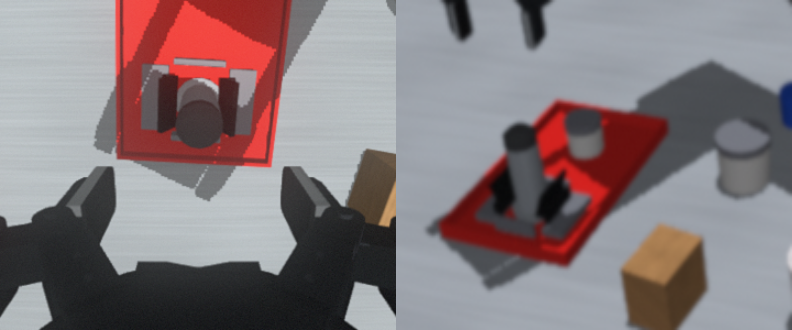

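Shaker is seated upright between the jaws at left crop (200,115) and scene crop (520,170), foot on the floor. Carton next.

Request:
play_rows(motion=[[85, 3.1, 6.5, -0.7, 0, 0, -1.7], [85, 3.1, 6.5, -0.7, 0, 0, -1.7], [85, 3.1, 6.5, -0.7, 0, 0, -1.7], [85, 3.1, 6.5, -0.7, 0, 0, -1.7], [85, 3.1, 6.5, -0.7, 0, 0, -1.7]])

```text
t: 12.18
eef_pos: [0.6717, -0.1104, 0.1612]
tool_rot: [0.073, 0.997, 0.001, -0.001]
wrist_force: [-0.1, -0.1, -0.4]
width: 0.085
finger_force: 0.0
```

Request:
play_rows(motion=[[85, 0.7, 1.45, -0.8, 0, 0, 0], [85, 0.7, 1.45, -0.8, 0, 0, 0], [85, 0.7, 1.45, -0.8, 0, 0, 0], [85, 0.7, 1.45, -0.8, 0, 0, 0]])

```text
t: 12.52
eef_pos: [0.6878, -0.079, 0.1421]
tool_rot: [0.073, 0.997, -0.0, -0.001]
wrist_force: [-0.0, -1.5, 0.2]
width: 0.0854
finger_force: 0.0
```

```bash
python3 - <<'E'
from h import *
s=get_state();print(s["t"],s["eef_pos"],s["tool_rot"],s["width"],s["joint_positions"].round(2))
m=camera_model("wrist");w=camera("wrist");cv2.imwrite("pics/w7.png",w[:,:,::-1])
def L(a,c,p): return [c[0]+p[0]*np.cos(a)-p[1]*np.sin(a),c[1]+p[0]*np.sin(a)+p[1]*np.cos(a),p[2]]
a=np.radians(-8.5)
pts=project(m,[L(a,(.6885,-.0787),(x*.035,y*.025,.062)) for x,y in((-1,-1),(-1,1),(1,1),(1,-1))]);print(pts.round())
hsv=cv2.cvtColor(w,cv2.COLOR_RGB2HSV)
b=((hsv[...,0]>8)&(hsv[...,0]<25)&(hsv[...,1]>80)&(hsv[...,2]>60)).astype(np.uint8)
cs,_=cv2.findContours(b,cv2.RETR_EXTERNAL,cv2.CHAIN_APPROX_NONE)
for c in cs:
    if cv2.contourArea(c)>500: print(cv2.boundingRect(c),cv2.approxPolyDP(c,4,True).reshape(-1,2).tolist())
E
```

```text
12.5167 [ 0.68775874 -0.0789572   0.14205779] [ 7.33838011e-02  9.97303126e-01 -4.51735809e-05 -1.13581937e-03] 0.08535301202931146 [-0.16  0.63  1.57 -0.    0.95 -1.58]
[[247. 174.]
 [313. 175.]
 [311. 260.]
 [249. 260.]]
(249, 167, 65, 93) [[256, 167], [249, 181], [250, 257], [308, 259], [313, 176], [303, 167]]
```

View pics/w7.png

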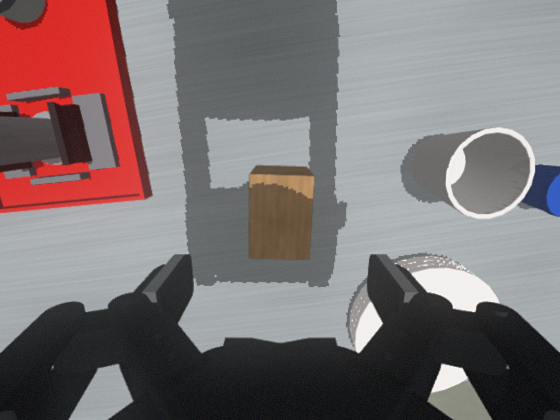

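The carton's top-face corners, (249,181), (313,176), (308,259) and (250,257), match prediction. The fingers straddle it squarely and are clear of the cup and plate.

Request:
play_rows(motion=[[85, 0, 0, -1.5, 0, 0, 0], [85, 0, 0, -2.8, 0, 0, 0], [85, 0, 0, -4.0, 0, 0, 0], [85, 0, 0, -4.8, 0, 0, 0], [85, 0, 0, -4.8, 0, 0, 0]])

```text
t: 12.98
eef_pos: [0.6854, -0.0801, 0.0193]
tool_rot: [0.075, 0.997, 0.0, -0.003]
wrist_force: [-0.8, -0.0, 1.0]
width: 0.085
finger_force: 0.0
```

Request:
play_rows(motion=[[35, 0, 0, 0, 0, 0, 0], [35, 0, 0, 0, 0, 0, 0], [35, 0, 0, 0, 0, 0, 0], [35, 0, 0, 0, 0, 0, 0], [35, 0, 0, 0, 0, 0, 0]], grip_force=50)

```text
t: 13.4
eef_pos: [0.69, -0.0795, 0.0256]
tool_rot: [0.074, 0.997, -0.0, 0.002]
wrist_force: [-2.0, -3.2, 8.6]
width: 0.0497
finger_force: 52.1
```

Request:
play_rows(motion=[[35, 0, 0, 0, 0, 0, 0], [35, 0, 0, 0, 0, 0, 0], [35, 0, 0, 0, 0, 0, 0]])

```text
t: 13.65
eef_pos: [0.6901, -0.0795, 0.0256]
tool_rot: [0.074, 0.997, -0.0, 0.002]
wrist_force: [-0.9, -3.2, 8.8]
width: 0.0498
finger_force: 52.1
```

Request:
play_rows(motion=[[35, 0, 0, 0.4, 0, 0, 0], [35, 0, 0, 1.6, 0, 0, 0], [35, 0, 0, 3.0, 0, 0, 0], [35, 0, 0, 4.0, 0, 0, 0], [35, 0, 0, 4.0, 0, 0, 0]])

```text
t: 14.07
eef_pos: [0.6921, -0.0794, 0.1307]
tool_rot: [0.074, 0.997, -0.0, 0.005]
wrist_force: [0.7, -0.3, -0.9]
width: 0.0494
finger_force: 51.7
```

Request:
play_rows(motion=[[35, -4.6, 6.6, 0, 0, 0, 3.77], [35, -4.6, 6.6, 0, 0, 0, 3.77], [35, -4.6, 6.6, 0, 0, 0, 3.77], [35, -4.6, 6.6, 0, 0, 0, 3.77], [35, -4.6, 6.6, 0, 0, 0, 3.77]])

```text
t: 14.48
eef_pos: [0.5718, 0.0879, 0.1243]
tool_rot: [-0.091, 0.996, 0.0, 0.0]
wrist_force: [1.3, 1.4, -1.1]
width: 0.0497
finger_force: 51.9
```

Request:
play_rows(motion=[[35, -4.6, 6.6, 0, 0, 0, 0], [35, -4.6, 6.6, 0, 0, 0, 0], [35, -4.6, 6.6, 0, 0, 0, 0], [35, -4.6, 6.6, 0, 0, 0, 0], [35, -4.6, 6.6, 0, 0, 0, 0]])

```text
t: 14.9
eef_pos: [0.457, 0.253, 0.1243]
tool_rot: [-0.091, 0.996, 0.0, 0.001]
wrist_force: [0.4, -0.3, -0.9]
width: 0.0497
finger_force: 51.9
```

Request:
play_rows(motion=[[35, -1.0, 1.45, 0, 0, 0, 0], [35, -1.0, 1.45, 0, 0, 0, 0], [35, -1.0, 1.45, -1.5, 0, 0, 0], [35, -1.0, 1.45, -1.5, 0, 0, 0], [35, -1.0, 1.45, -1.5, 0, 0, 0]])

```text
t: 15.32
eef_pos: [0.4326, 0.2869, 0.0855]
tool_rot: [-0.091, 0.996, -0.001, -0.001]
wrist_force: [-0.4, 0.5, 0.5]
width: 0.0495
finger_force: 52.1
```

```bash
python3 - <<'E'
from h import *
s=get_state();print(s["t"],s["eef_pos"],s["tool_rot"],s["wrist_force"],s["width"],s["joint_positions"].round(2))
m=camera_model("wrist");w=camera("wrist");cv2.imwrite("pics/w8.png",w[:,:,::-1])
def L(p):
    a=np.radians(10.35);return [.4955+p[0]*np.cos(a)-p[1]*np.sin(a),.2984+p[0]*np.sin(a)+p[1]*np.cos(a),p[2]]
print(project(m,[L((0,0,.014)),L((0,.1,.018)),L((0,-.1,.018)),L((-.125,.1,.018)),L((-.125,-.1,.018)),L((.125,0,.018))]).round())
E
```

```text
15.3167 [0.43263886 0.2868949  0.08554849] [-9.06992853e-02  9.95877420e-01 -5.76517041e-04 -1.21350877e-03] [-0.41637665  0.45034656  0.45300869] 0.04948588854351559 [ 0.53  0.51  2.02 -0.    0.62 -1.23]
[[279. 296.]
 [403. 298.]
 [156. 298.]
 [422. 139.]
 [137. 139.]
 [279. 416.]]
```

View pics/w8.png

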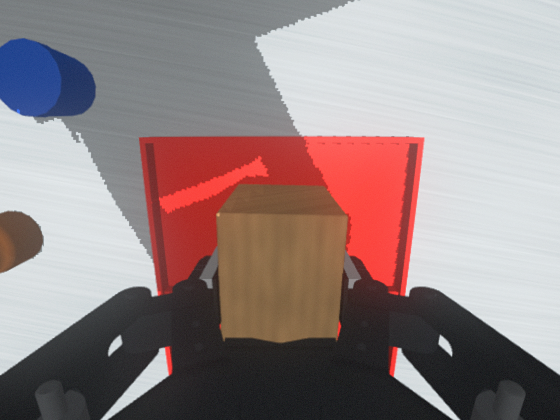

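Tray corners at (140,138) and (423,138) match prediction, and the carton hangs level and aligned at (280,265). Lowering.

Request:
play_rows(motion=[[35, 0, 0, -0.8, 0, 0, 0], [35, 0, 0, -1.5, 0, 0, 0], [35, 0, 0, -2.0, 0, 0, 0], [35, 0, 0, -2.15, 0, 0, 0], [35, 0, 0, -2.2, 0, 0, 0]])

```text
t: 15.78
eef_pos: [0.4342, 0.2871, 0.0314]
tool_rot: [-0.09, 0.996, 0.0, 0.0]
wrist_force: [-0.2, -0.5, -0.6]
width: 0.0495
finger_force: 52.1
```

Request:
play_rows(motion=[[35, 0, 0, 0, 0, 0, 0], [35, 0, 0, -0.04, 0, 0, 0], [35, 0, 0, -0.04, 0, 0, 0]])

```text
t: 16.03
eef_pos: [0.4342, 0.2876, 0.0306]
tool_rot: [-0.09, 0.996, 0.0, 0.001]
wrist_force: [-0.4, 0.2, -0.6]
width: 0.0495
finger_force: 52.1
```

Request:
play_rows(motion=[[35, 0, 0, -0.05, 0, 0, 0], [35, 0, 0, -0.05, 0, 0, 0], [64, 0, 0, 0, 0, 0, 0], [64, 0, 0, 0, 0, 0, 0], [64, 0, 0, 0, 0, 0, 0]])

```text
t: 16.45
eef_pos: [0.4338, 0.2875, 0.03]
tool_rot: [-0.09, 0.996, 0.0, 0.0]
wrist_force: [0.8, 0.3, 0.8]
width: 0.0642
finger_force: 0.0
```

Request:
play_rows(motion=[[64, 0, 0, 0.8, 0, 0, 0], [64, 0, 0, 2.2, 0, 0, 0], [70, 0, 0, 3.7, 0, 0, 0], [80, 0, 0, 4.4, 0, 0, 0]])

```text
t: 16.78
eef_pos: [0.4346, 0.288, 0.1432]
tool_rot: [-0.091, 0.996, 0.001, 0.001]
wrist_force: [1.3, 1.5, 1.0]
width: 0.0792
finger_force: 0.0
```

Request:
play_rows(motion=[[85, 1.0, -7.2, 0, 0, 0, 0], [85, 1.0, -7.2, 0, 0, 0, 0], [85, 1.0, -7.2, 0, 0, 0, 0], [85, 1.0, -7.2, 0, 0, 0, 0], [85, 1.0, -7.2, 0, 0, 0, 0]])

```text
t: 17.2
eef_pos: [0.4586, 0.1036, 0.1398]
tool_rot: [-0.09, 0.996, -0.0, -0.0]
wrist_force: [0.9, 1.1, -1.0]
width: 0.085
finger_force: 0.0
```

Request:
play_rows(motion=[[85, 0.95, -7.0, 0, 0, 0, 0], [85, 0.95, -7.0, 0, 0, 0, 0], [85, 0.95, -7.0, 0, 0, 0, 0], [85, 0.95, -7.0, 0, 0, 0, 0], [85, 0.95, -7.0, 0, 0, 0, 0]])

```text
t: 17.62
eef_pos: [0.4833, -0.0725, 0.1399]
tool_rot: [-0.089, 0.996, -0.001, 0.001]
wrist_force: [-0.2, 0.3, 0.8]
width: 0.0848
finger_force: 0.0
```

```bash
python3 - <<'E'
from h import *
s=get_state();print(s["t"],s["eef_pos"],s["tool_rot"],s["wrist_force"],s["width"])
m=camera_model("wrist");w=camera("wrist");t=camera("top")
print(project(m,[[.4827,-.0673,.055],[.4261,-.0012,.03]]).round())
cv2.imwrite("pics/w9.png",cv2.hconcat([w[0:300,80:480],t[80:380,20:420]])[:,:,::-1])
E
```

```text
17.6167 [ 0.48334556 -0.07248516  0.13992029] [-8.92250747e-02  9.96011096e-01 -5.79588687e-04  6.68649686e-04] [-0.18459949  0.29690705  0.77096017] 0.0848325596251587
[[286. 216.]
 [374. 158.]]
```

View pics/w9.png

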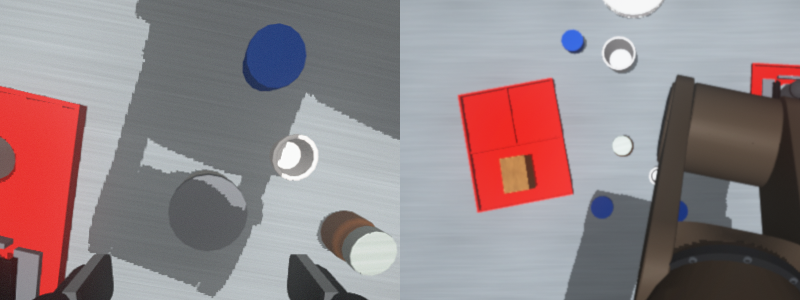

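The large lid is at (288,211), about 4 mm nearer the base than predicted, and is clear of the ramekin at (375,158). The top crop shows the carton standing in the long compartment at (515,173). Shifting slightly and descending.

Request:
play_rows(motion=[[85, -0.1, 0, -1.0, 0, 0, 0], [85, -0.1, 0, -2.4, 0, 0, 0], [85, -0.1, 0, -3.6, 0, 0, 0], [85, -0.1, 0, -4.4, 0, 0, 0], [85, -0.1, 0, -4.4, 0, 0, 0]])

```text
t: 18.13
eef_pos: [0.4774, -0.066, 0.0266]
tool_rot: [-0.091, 0.996, 0.001, -0.003]
wrist_force: [-2.0, 0.7, -0.8]
width: 0.0848
finger_force: 0.0
```

Request:
play_rows(motion=[[45, 0, 0, 0, 0, 0, 0], [45, 0, 0, 0, 0, 0, 0], [45, 0, 0, 0, 0, 0, 0], [45, 0, 0, 0, 0, 0, 0], [45, 0, 0, 0, 0, 0, 0]], grip_force=45)

```text
t: 18.55
eef_pos: [0.4808, -0.0676, 0.0311]
tool_rot: [-0.091, 0.996, -0.0, 0.001]
wrist_force: [-1.3, 3.5, 12.8]
width: 0.0612
finger_force: 49.8
```

Request:
play_rows(motion=[[45, 0, 0, 0, 0, 0, 0], [45, 0, 0, 0, 0, 0, 0], [45, 0, 0, 0, 0, 0, 0]])

```text
t: 18.8
eef_pos: [0.4808, -0.0676, 0.0311]
tool_rot: [-0.09, 0.996, -0.0, 0.001]
wrist_force: [-0.8, 3.5, 12.9]
width: 0.0618
finger_force: 49.9
```

Request:
play_rows(motion=[[45, 0, 0, 0.4, 0, 0, 0], [45, 0, 0, 1.6, 0, 0, 0], [45, 0, 0, 3.0, 0, 0, 0], [45, 0, 0, 4.2, 0, 0, 0], [45, 0, 0, 4.2, 0, 0, 0]])

```text
t: 19.22
eef_pos: [0.4827, -0.0682, 0.1407]
tool_rot: [-0.09, 0.996, -0.001, 0.004]
wrist_force: [2.5, -1.4, -1.0]
width: 0.0615
finger_force: 50.2
```

Request:
play_rows(motion=[[45, 1.2, 7.9, 0, 0, 0, 0], [45, 1.2, 7.9, 0, 0, 0, 0], [45, 1.2, 7.9, 0, 0, 0, 0], [45, 1.2, 7.9, 0, 0, 0, 0], [45, 1.2, 7.9, 0, 0, 0, 0]])

```text
t: 19.63
eef_pos: [0.51, 0.1325, 0.1356]
tool_rot: [-0.091, 0.996, 0.0, 0.001]
wrist_force: [1.1, -0.4, -1.5]
width: 0.061
finger_force: 50.1
```

Request:
play_rows(motion=[[45, 1.2, 7.9, 0, 0, 0, 0], [45, 1.2, 7.9, 0, 0, 0, 0], [45, 1.2, 7.9, 0, 0, 0, 0], [45, 1.2, 7.9, 0, 0, 0, 0], [45, 1.2, 7.9, 0, 0, 0, 0]])

```text
t: 20.05
eef_pos: [0.5398, 0.3305, 0.1356]
tool_rot: [-0.091, 0.996, 0.0, 0.001]
wrist_force: [0.4, 0.5, -2.1]
width: 0.0617
finger_force: 50.1
```

Request:
play_rows(motion=[[45, 0.2, 1.2, 0, 0, 0, 0], [45, 0.2, 1.2, -1, 0, 0, 0], [45, 0.2, 1.2, -2, 0, 0, 0], [45, 0.2, 1.2, -2.4, 0, 0, 0], [45, 0.2, 1.2, -2.4, 0, 0, 0]])

```text
t: 20.47
eef_pos: [0.5432, 0.3564, 0.0727]
tool_rot: [-0.091, 0.996, -0.001, -0.002]
wrist_force: [-0.6, -1.0, -2.2]
width: 0.0612
finger_force: 50.2
```

Request:
play_rows(motion=[[45, 0, 0, 0, 0, 0, 0], [45, 0, 0, 0, 0, 0, 0]])

```text
t: 20.63
eef_pos: [0.5457, 0.3574, 0.0762]
tool_rot: [-0.09, 0.996, 0.0, 0.001]
wrist_force: [-0.1, -0.3, -1.4]
width: 0.0612
finger_force: 50.2
```

Request:
play_rows(motion=[[45, 0, 0, -0.8, 0, 0, 0], [45, 0, 0, -1.3, 0, 0, 0], [45, 0, 0, -1.55, 0, 0, 0], [45, 0, 0, -1.63, 0, 0, 0], [45, 0, 0, -1.63, 0, 0, 0]])

```text
t: 21.05
eef_pos: [0.5449, 0.3572, 0.0343]
tool_rot: [-0.09, 0.996, -0.0, -0.0]
wrist_force: [-0.7, -0.1, -2.3]
width: 0.0612
finger_force: 51.4
```

Request:
play_rows(motion=[[45, 0, 0, -0.03, 0, 0, 0], [45, 0, 0, -0.03, 0, 0, 0], [45, 0, 0, -0.03, 0, 0, 0]])

```text
t: 21.3
eef_pos: [0.5453, 0.3574, 0.0341]
tool_rot: [-0.09, 0.996, 0.0, 0.0]
wrist_force: [-1.1, -1.6, 4.2]
width: 0.0614
finger_force: 52.2
```

Request:
play_rows(motion=[[45, 0, 0, 0.02, 0, 0, 0], [76, 0, 0, 0.02, 0, 0, 0], [76, 0, 0, 0.02, 0, 0, 0], [76, 0, 0, 0.02, 0, 0, 0]])

```text
t: 21.63
eef_pos: [0.545, 0.3574, 0.0339]
tool_rot: [-0.09, 0.996, 0.0, 0.0]
wrist_force: [-0.4, 0.9, 0.6]
width: 0.0761
finger_force: 0.0
```

Request:
play_rows(motion=[[76, 0, 0, 0.8, 0, 0, 0], [76, 0, 0, 2.2, 0, 0, 0], [80, 0, 0, 3.7, 0, 0, 0], [80, 0, 0, 4.2, 0, 0, 0]])

```text
t: 21.97
eef_pos: [0.5467, 0.3585, 0.1436]
tool_rot: [-0.09, 0.996, 0.001, 0.002]
wrist_force: [0.8, 1.5, 0.6]
width: 0.08
finger_force: 0.0
```

Request:
play_rows(motion=[[85, -1.5, -7.5, 0, 0, 0, 0], [85, -1.5, -7.5, 0, 0, 0, 0], [85, -1.5, -7.5, 0, 0, 0, 0], [85, -1.5, -7.5, 0, 0, 0, 0], [85, -1.5, -7.5, 0, 0, 0, 0]])

```text
t: 22.38
eef_pos: [0.5058, 0.1667, 0.1387]
tool_rot: [-0.09, 0.996, -0.0, -0.001]
wrist_force: [0.6, -0.5, -0.4]
width: 0.0847
finger_force: 0.0
```

Request:
play_rows(motion=[[85, -0.77, -3.9, 0, 0, 0, 0], [85, -0.77, -3.9, 0, 0, 0, 0], [85, -0.77, -3.9, 0, 0, 0, 0], [85, -0.77, -3.9, 0, 0, 0, 0], [85, -0.77, -3.9, 0, 0, 0, 0]])

```text
t: 22.8
eef_pos: [0.4883, 0.0716, 0.139]
tool_rot: [-0.089, 0.996, 0.0, 0.0]
wrist_force: [0.2, -0.2, 0.5]
width: 0.0851
finger_force: 0.0
```

```bash
python3 - <<'E'
from h import *
s=get_state();print(s["t"],s["eef_pos"],s["tool_rot"],s["wrist_force"],s["width"])
m=camera_model("wrist");w=camera("wrist");t=camera("top")
print(project(m,[[.4887,.0725,.062]]).round())
cv2.imwrite("pics/w10.png",cv2.hconcat([w[0:300,80:480],t[80:380,20:420]])[:,:,::-1])
E
```

```text
22.8 [0.48830466 0.07156932 0.13895243] [-8.93404223e-02  9.96001117e-01  4.39474505e-05  2.47489496e-04] [ 0.1729133  -0.21583053  0.46554033] 0.08505252868590488
[[280. 219.]]
```

View pics/w10.png

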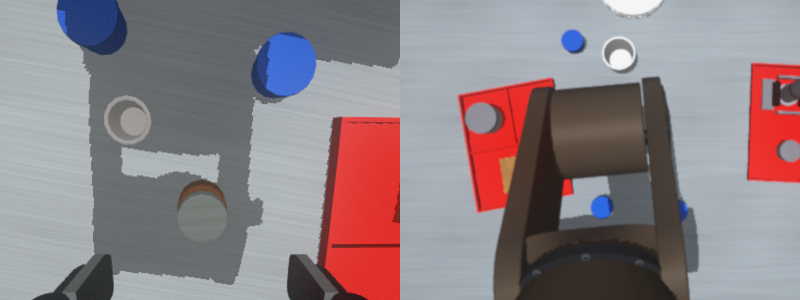

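The jar cap is at (282,217) as predicted, with the ramekin at (207,120) clear. The top crop shows the large tub standing in its compartment at (484,118).

Request:
play_rows(motion=[[85, 0, 0, -1.4, 0, 0, 0], [85, 0, 0, -2.8, 0, 0, 0], [85, 0, 0, -4.0, 0, 0, 0], [85, 0, 0, -4.6, 0, 0, 0], [85, 0, 0, -4.6, 0, 0, 0]])

```text
t: 23.32
eef_pos: [0.4864, 0.0734, 0.0208]
tool_rot: [-0.091, 0.996, 0.0, -0.002]
wrist_force: [-1.7, 0.0, -0.3]
width: 0.0845
finger_force: 0.0
```

Request:
play_rows(motion=[[30, 0, 0, 0, 0, 0, 0], [30, 0, 0, 0, 0, 0, 0], [30, 0, 0, 0, 0, 0, 0], [30, 0, 0, 0, 0, 0, 0], [30, 0, 0, 0, 0, 0, 0]], grip_force=50)

```text
t: 23.73
eef_pos: [0.4892, 0.0727, 0.0254]
tool_rot: [-0.09, 0.996, 0.0, 0.001]
wrist_force: [-1.9, 2.5, 15.4]
width: 0.0409
finger_force: 48.4
```

Request:
play_rows(motion=[[30, 0, 0, 0, 0, 0, 0], [30, 0, 0, 0, 0, 0, 0], [30, 0, 0, 0, 0, 0, 0]])

```text
t: 23.98
eef_pos: [0.4892, 0.0727, 0.0254]
tool_rot: [-0.09, 0.996, 0.0, 0.001]
wrist_force: [-1.6, 3.1, 15.6]
width: 0.0409
finger_force: 48.4
```

Request:
play_rows(motion=[[30, 0, 0, 0.4, 0, 0, 0], [30, 0, 0, 1.6, 0, 0, 0], [30, 0, 0, 3.0, 0, 0, 0], [30, 0, 0, 3.6, 0, 0, 0], [30, 0, 0, 3.6, 0, 0, 0]])

```text
t: 24.4
eef_pos: [0.4905, 0.0726, 0.1182]
tool_rot: [-0.09, 0.996, -0.0, 0.003]
wrist_force: [1.9, 0.3, -0.6]
width: 0.0406
finger_force: 51.2
```

Request:
play_rows(motion=[[30, 3.0, 7.55, 0, 0, 0, 0], [30, 3.0, 7.55, 0, 0, 0, 0], [30, 3.0, 7.55, 0, 0, 0, 0], [30, 3.0, 7.55, 0, 0, 0, 0], [30, 3.0, 7.55, 0, 0, 0, 0]])

```text
t: 24.82
eef_pos: [0.5636, 0.2636, 0.114]
tool_rot: [-0.091, 0.996, 0.0, 0.0]
wrist_force: [0.5, -0.0, -1.4]
width: 0.0405
finger_force: 51.2
```

Request:
play_rows(motion=[[30, 0, 0, 0, 0, 0, 0], [30, 0, 0, -1.0, 0, 0, 0], [30, 0, 0, -2.0, 0, 0, 0], [30, 0, 0, -2.0, 0, 0, 0], [30, 0, 0, -2.0, 0, 0, 0]])

```text
t: 25.23
eef_pos: [0.562, 0.2606, 0.0629]
tool_rot: [-0.09, 0.996, -0.0, -0.001]
wrist_force: [0.8, -0.2, -0.5]
width: 0.0408
finger_force: 51.2
```

Request:
play_rows(motion=[[30, 0, 0, 0, 0, 0, 0], [30, 0, 0, 0, 0, 0, 0]])

```text
t: 25.4
eef_pos: [0.564, 0.2612, 0.0653]
tool_rot: [-0.09, 0.996, 0.0, 0.001]
wrist_force: [0.1, -0.3, -2.2]
width: 0.0407
finger_force: 51.2
```

Down by 35 mm gently.

Request:
play_rows(motion=[[30, 0, 0, -0.7, 0, 0, 0], [30, 0, 0, -1.15, 0, 0, 0], [30, 0, 0, -1.35, 0, 0, 0], [30, 0, 0, -1.4, 0, 0, 0], [30, 0, 0, -1.4, 0, 0, 0]])

```text
t: 25.82
eef_pos: [0.5631, 0.2609, 0.0292]
tool_rot: [-0.09, 0.996, -0.0, -0.0]
wrist_force: [-0.9, -0.5, -0.7]
width: 0.041
finger_force: 53.5
```

Request:
play_rows(motion=[[30, 0, 0, -0.03, 0, 0, 0], [30, 0, 0, -0.03, 0, 0, 0], [30, 0, 0, -0.03, 0, 0, 0]])

```text
t: 26.07
eef_pos: [0.5632, 0.261, 0.0291]
tool_rot: [-0.09, 0.996, 0.0, 0.0]
wrist_force: [-4.8, -3.2, 13.0]
width: 0.0409
finger_force: 54.9
```

Request:
play_rows(motion=[[30, 0, 0, 0.03, 0, 0, 0], [58, 0, 0, 0.03, 0, 0, 0], [58, 0, 0, 0.03, 0, 0, 0], [58, 0, 0, 0.03, 0, 0, 0]])

```text
t: 26.4
eef_pos: [0.5632, 0.2611, 0.0288]
tool_rot: [-0.09, 0.996, 0.0, 0.0]
wrist_force: [0.2, -0.5, 0.3]
width: 0.058
finger_force: 0.0
```

Request:
play_rows(motion=[[58, 0, 0, 0.8, 0, 0, 0], [58, 0, 0, 2.2, 0, 0, 0], [60, 0, 0, 3.7, 0, 0, 0], [60, 0, 0, 5, 0, 0, 0], [60, 0, 0, 5.5, 0, 0, 0]])

```text
t: 26.82
eef_pos: [0.5649, 0.2619, 0.1709]
tool_rot: [-0.09, 0.996, 0.001, 0.003]
wrist_force: [1.3, 1.0, 0.9]
width: 0.0602
finger_force: 0.0
```

Request:
play_rows(motion=[[60, -1, -7.5, 2, 0, 0, 0], [60, -1, -7.5, 2, 0, 0, 0], [60, -1, -7.5, 2, 0, 0, 0], [60, -1, -7.5, 2, 0, 0, 0], [60, -1, -7.5, 2, 0, 0, 0]])

```text
t: 27.23
eef_pos: [0.5375, 0.071, 0.2172]
tool_rot: [-0.09, 0.996, -0.0, 0.0]
wrist_force: [0.6, -0.5, 0.6]
width: 0.0595
finger_force: 0.0
```

```bash
python3 - <<'E'
from h import *
s=get_state();print(s["t"],s["eef_pos"],s["wrist_force"])
sc=camera("scene");t=camera("top");cv2.imwrite("pics/t11.png",t[:,:,::-1]);cv2.imwrite("pics/s11.png",sc[:,:,::-1])
cv2.imwrite("pics/f11.png",cv2.hconcat([cv2.resize(sc[140:300,80:480],(800,320))[:,0:800],])[:,:,::-1])
a=cv2.resize(sc[140:310,80:480],(800,340));b=cv2.hconcat([t[60:310,60:460],t[60:310,60:460]])
b=cv2.resize(t[60:310,60:460],(416,260));b=cv2.copyMakeBorder(b,0,0,0,384,cv2.BORDER_CONSTANT)
cv2.imwrite("pics/f11.png",cv2.vconcat([a,b])[:,:,::-1])
E
```

```text
27.2333 [0.53746264 0.07096639 0.21716519] [ 0.57647878 -0.46105316  0.59641028]
```

View pics/f11.png

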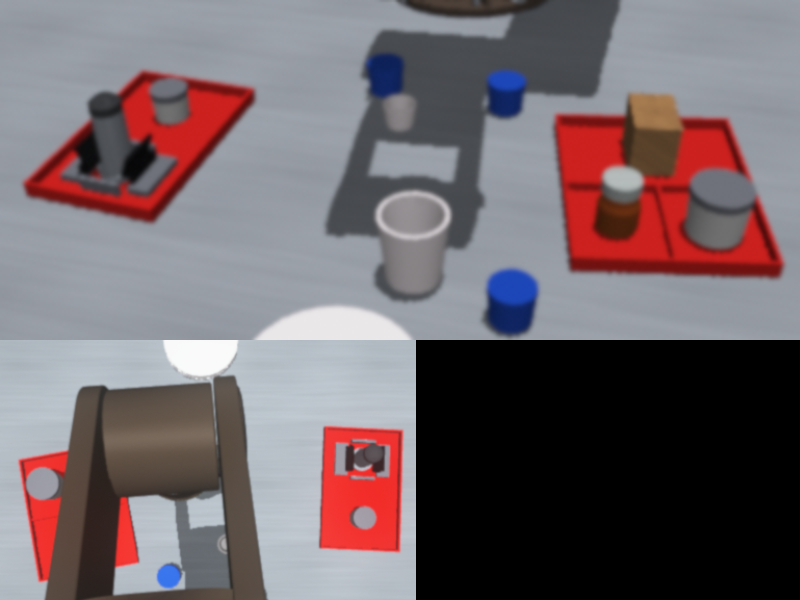

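The final view shows the shaker snapped in the clip (108,140), the small tub on the open end (170,100), and the carton in the long compartment (652,135). The jar (620,200) and the large tub (720,210) are in separate small compartments. The cup and ramekin are undisturbed and everything is upright, so I'm handing in.

```bash
python3 -c "
from plant import *
print(close_job())"
```

```text
the job is handed in; nothing more can be done
None
```

Both kits are made up and the job is handed in at about 27 s of robot time: the last pictures show all five items upright in their places, and the cup and ramekin where they were. `close_job()` gave no verdict.

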